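# Roll a half-round soap bar out of its mould and lay it on the curing rack

## Robot

A 7-joint arm with a two-finger parallel gripper is mounted at the origin on the work surface. World frame = base frame: x ahead of the robot, y to its left, z up, the work surface at z = 0. Lengths are in m, angles in rad, forces in N, time in s.
With the tool pointing down it reaches from about 0.375 to 0.925 m from the base axis. Payload 3.1 kg.
Tool frame: the origin (TCP) lies between the finger pads; the fingertips stand 19 mm ahead of it and the grasp point (between the pads) is the TCP; z points along the fingers, y is the line along which they close (so a half turn about z gives the same grasp; the last joint's range is limited). The gripper opens to 85 mm and grips with 20 to 120 N. Pads are 22 mm wide; open, the fingers measure 114 mm over their backs; the gripper's body (76 mm by 85 mm) begins 54 mm behind the grasp point. The pads swing forward as they close: fully open they stand 13 mm farther back than shut.
Start: joints at [-1.416, 0.383, 0.044, 1.598, -0.018, 1.161, -0.05], TCP at [0.163, 0.629, 0.25] pointing down, gripper open.
Joint ranges: [-2.61, 2.61], [-0.41, 2.15], [-1.48, 1.57], [0, 2.5], [-1.57, 4.71], [0.05, 1.97], [-2.85, 2.85]. Speed limits (rad/s): [2.79, 2.79, 3.14, 3.14, 3.14, 3.14, 3.14].

## Interface

Orientations are given as a unit quaternion [x, y, z, w].
In Python, from bench import move_ptp, movel, move_j, move_gripper, pause, inverse_kinematics, read_camera, camera_params, MotionError, sign_off, look_for, tip_of, read_time_s, read_qpos, read_joint_vel, read_effort, read_eef_pos, read_tcp_rot, read_ft_force, read_ft_torque, read_finger_gap, read_grasp_force gives the robot as it stands. Calls block until the motion is done:
- move_ptp(position, orientation): joint-space move of the TCP to a pose.
- movel(position, orientation=None, speed=0.15): straight line of the TCP; orientation=None keeps the orientation; speed is the mean speed in m/s.
- move_j(angles): joint-space move.
- move_gripper(opening, effort=None): finger opening in m; effort is the grip in N (None keeps the last); returns when the fingers have stopped.
- pause(seconds).
- inverse_kinematics(position, orientation): joint angles nearest the present ones, or None.
- read_camera(name): name is "scene" or "top"; returns the picture (420x560x3 uint8, red, green, blue); there is no depth.
- camera_params(name): a dict with "K" (3x3 intrinsics, pixels), "camera_from_world" (4x4, takes a point from world to camera coordinates). Camera axes: x right, y down, z forward; pixel columns grow to the right and rows downward; lengths in m; the calibration is good to about 2 mm. A picture is of the moment at which its call begins. camera_params takes no time and is no camera call.
A pose or a line that the arm cannot do raises MotionError and nothing moves.
- sign_off(): hands the job in; it is judged then, once.
Trained networks look in the newest picture that a camera, given by its name, has taken for a name from the list of things; names that differ only in an ending like _2 or _b are one class to them, and where a whole thing is asked for, a point or a joint stands for the part that bears it (a point fixed in the world has none). Each returns a list of dicts, best first, with "confidence" (0 to 1); they miss things now and then, are a little off and sometimes report something else, mostly with a low value. They report only what shows in the picture. A call takes as long as a camera call. They do not tell look-alikes from the thing itself.
- look_for(camera, name): "at" ([column, row] in pixels, amid what is visible of it).
- tip_of(camera, name): "at" ([column, row] in pixels: a listed point, or the origin of a listed thing).
Readings, each from a call of its own:
- read_time_s(): time.
- read_qpos(): joint angles.
- read_joint_vel(): joint speeds.
- read_effort(): joint torques, N m.
- read_eef_pos(): TCP position.
- read_tcp_rot(): TCP orientation.
- read_ft_force(): force on the tool from outside, world axes, zero at the start.
- read_ft_torque(): the same for the moment, N m.
- read_finger_gap(): finger opening in m.
- read_grasp_force(): force on a finger pad.
Only numpy, scipy, OpenCV 4.12 (cv2) and the standard library are available. Lean on these libraries where they do the work, as an engineer would, in place of code of your own. Each camera call takes 0.05 s, during which the arm holds its last target. There are 200 camera calls.

## Task

Unmould the fresh soap bar: it is too wide to take hold of as it lies, so press down close to one long edge of its flat top until the bar has rolled up on edge in the trough, then pinch it, lift it out and lay it flat side down on the empty half of the slatted curing rack, lengthwise in line with the bar already there. The soap is still soft, so do not drop it; leave the mould standing where it is and do not disturb the older bar or the other things on the worktop.

Things in the scene. Friction and masses are not known exactly. Their poses are not given: they have to be found in the camera images.
- bar: Fresh soap bar, half-round (D) section: radius 44 mm, so 88 mm wide across the flat face, 44 mm thick, 120 mm long, about 0.36 kg. Origin: centre of the flat face (also the centre of the round); z out of the flat face, y along its length. It starts flat face up and level, 60 mm above the worktop. Stood on edge on the rack it falls flat side down only if leant over 24 degrees past upright that way.
- mould: Loose hardwood mould on rubber feet, 1.4 kg: an open half-round trough, inner radius 45.5 mm, 126 mm long in y, between end boards. Outside 136 mm in x, 162 mm in y, 46 mm high: the rims (23 mm wide) and end boards are 46 mm above the worktop, 14 mm lower than the bar's flat face. Origin: centre of its underside, on the worktop.
- trough_axis (a point): Middle of the trough's axis, 61.5 mm above the worktop, along the mould's y; the trough's lowest line is 16 mm above the worktop. The bar turns about this axis when its flat face is pressed near a long edge (5 to 15 N); pressed nearer than about 28 mm to its middle line it jams by friction (0.53 to 0.65). Let go, it stays at any angle, even on edge.
- rack: Curing rack of pale wood, fixed: 13 slats across x (140 mm long, 16 mm wide, 9 mm gaps) on two battens, 140 mm in x, 320 mm in y, slat tops 35 mm above the worktop. Origin: centre of its underside. Bars lie on it with their length along the rack's y.
- rack_free (a point): Middle of the empty half of the rack, on the slat tops (35 mm above the worktop), 80 mm along +y from the rack's middle.
- cured: Older soap bar of the same shape and size, lying flat side down on the rack's other half (its origin about 80 mm along -y from the rack's middle, length along y). Origin: centre of its flat face, on the slats; z points down. To be left alone.
- canister: Clear canister of three tiers with a knobbed lid, 92 mm across, 194 mm tall, origin under its centre. To be left alone.
- lotion: White lotion bottle, 60 mm across, 170 mm tall, origin under its centre. To be left alone.
- brush: Wooden nail brush lying bristles up on the worktop, 115 by 46 mm, 30 mm high; origin under its middle. To be left alone.
There are look-alikes about, which are no part of the job. Leave any green look-alike of the bar alone.

How it is judged:
On the way, in this order (a step that is already met when the one before it is completed fails the run):
1. the bar is rolled up on edge in the trough (flat face turned more than 55 degrees from level), still down in the mould (angle between bar's own z axis and vertical above 0.96 rad and z of bar in the frame of mould below 0.075 m and horizontal distance between bar and mould below 0.02 m), for 0.2 s.
2. the bar is held clear above the mould or the rack, out of the trough (height (world z) of bar above 0.11 m and contact force between bar and mould below 0.1 N and contact force between the fingers and bar above 2 N), for 0.2 s.
At the end, for the whole second after the job is handed in: The fresh bar lies at rest, let go, flat side down on the slats (within 7 degrees of flat, flat face within 5 mm of the slat tops), its middle within 30 mm of the middle of the rack's empty half each way, its length within 17 degrees of the rack's; the mould stands upright, never shifted over 30 mm (x of bar in the frame of rack_free between -0.03 and 0.03 m and y of bar in the frame of rack_free between -0.03 and 0.03 m and z of bar in the frame of rack_free between -0.005 and 0.005 m and angle between bar's own z axis and vertical above 3.02 rad and angle between the y axis of bar and the y axis of rack, either way round below 0.3 rad and linear speed of bar below 0.02 m/s and angular speed of bar below 0.2 rad/s and contact force between the fingers and bar below 0.1 N and angle between mould's own z axis and vertical below 0.05 rad); the robot touches nothing.
It fails at once if the bar is dropped (falls free faster than 0.9 m/s, a drop of about 4 cm) (linear speed of bar above 0.9 m/s and contact force between the fingers and bar below 0.1 N).
It fails at once if the mould is shifted more than 30 mm (distance of mould from where it was at the start of the episode above 0.03 m).
It fails at once if the older bar is moved more than 15 mm (distance of cured from where it was at the start of the episode above 0.015 m).
It fails at once if the canister, lotion bottle or brush is moved more than 30 mm (distance of any of canister, lotion, brush from where it was at the start of the episode above 0.03 m).
It also fails if it takes over 67 s, if anything falls off the work surface, if the arm or the gripper's body presses on something with over 40 N, if the wrist force passes 120 N, or if a joint passes its speed limit or range.

## Working session

There is one attempt and no reset: what is moved stays moved. The work goes in short steps, each a Python script; the robot and the scene stay as the last script left them, time stands still between calls to the robot, and variables do not carry over. Pictures are saved under pics/ and viewed, at most 11 in all, crops included, and the job is handed in when it is done.

```bash
mkdir -p pics; cat > h.py <<'E'
import numpy as np, cv2
from bench import *
def ray(cam,px):
    p=camera_params(cam);K=np.array(p["K"]);T=np.array(p["camera_from_world"])
    d=T[:3,:3].T@np.linalg.solve(K,[px[0],px[1],1.]);o=-T[:3,:3].T@T[:3,3]
    return o,d
def at_z(cam,px,z):
    o,d=ray(cam,px);return o+d*(z-o[2])/d[2]
def proj(cam,P):
    p=camera_params(cam);K=np.array(p["K"]);T=np.array(p["camera_from_world"])
    q=K@(T[:3,:3]@np.array(P)+T[:3,3]);return q[:2]/q[2]
def save(cam,name):
    im=read_camera(cam);cv2.imwrite(f"pics/{name}.png",cv2.cvtColor(im,cv2.COLOR_RGB2BGR));return im
E
python3 - <<'E'
from h import *
np.set_printoptions(precision=3,suppress=True)
a=save("top","top0");b=save("scene","scene0")
cv2.imwrite("pics/both.png",cv2.cvtColor(cv2.resize(np.hstack([a,b]),(800,300)),cv2.COLOR_RGB2BGR))
zs=dict(bar=.06,mould=0,trough_axis=.0615,rack=0,rack_free=.035,cured=.035,canister=0,lotion=0,brush=0)
for c in("top","scene"):
    print(c,ray(c,(280,210))[0])
    for n,z in zs.items():
        for r in tip_of(c,n)[:3]: print(c,n,np.round(r["at"]),round(r["confidence"],2),at_z(c,r["at"],z))
E
```

```text
top [0.332 0.012 1.51 ]
top bar [409. 215.] 0.97 [ 0.516 -0.379  0.06 ]
top bar [382. 280.] 0.8 [ 0.322 -0.298  0.06 ]
top bar [347. 216.] 0.74 [ 0.509 -0.196  0.06 ]
top mould [344. 220.] 0.93 [ 0.504 -0.194  0.   ]
top mould [457. 235.] 0.59 [ 0.464 -0.543  0.   ]
top rack [221. 216.] 0.95 [0.51  0.189 0.   ]
top rack_free [345. 220.] 0.58 [ 0.5   -0.192  0.035]
top rack_free [197. 215.] 0.57 [0.508 0.258 0.035]
top cured [243. 224.] 0.91 [0.483 0.117 0.035]
top canister [108. 192.] 0.92 [0.58  0.546 0.   ]
top canister [281. 140.] 0.22 [0.756 0.005 0.   ]
top lotion [283. 137.] 0.69 [0.767 0.001 0.   ]
top lotion [458. 234.] 0.67 [ 0.467 -0.548  0.   ]
top brush [282. 138.] 0.66 [0.763 0.005 0.   ]
scene [ 0.885 -0.617  1.127]
scene bar [176. 269.] 0.79 [ 0.368 -0.326  0.06 ]
scene bar [207. 311.] 0.64 [ 0.527 -0.388  0.06 ]
scene bar [235. 254.] 0.62 [ 0.496 -0.194  0.06 ]
scene mould [235. 265.] 0.55 [ 0.495 -0.205  0.   ]
scene mould [294. 186.] 0.23 [0.513 0.178 0.   ]
scene trough_axis [235. 252.] 0.76 [ 0.492 -0.188  0.062]
scene rack [295. 186.] 0.69 [0.514 0.18  0.   ]
scene rack [331. 250.] 0.55 [0.744 0.002 0.   ]
scene rack_free [301. 165.] 0.61 [0.498 0.255 0.035]
scene cured [276. 194.] 0.86 [0.484 0.09  0.035]
scene cured [239. 263.] 0.6 [ 0.516 -0.205  0.035]
scene canister [349. 130.] 0.8 [0.572 0.556 0.   ]
scene lotion [157. 353.] 0.79 [ 0.453 -0.547  0.   ]
scene brush [334. 252.] 0.89 [ 0.756 -0.002 -0.   ]
```

View pics/top0.png

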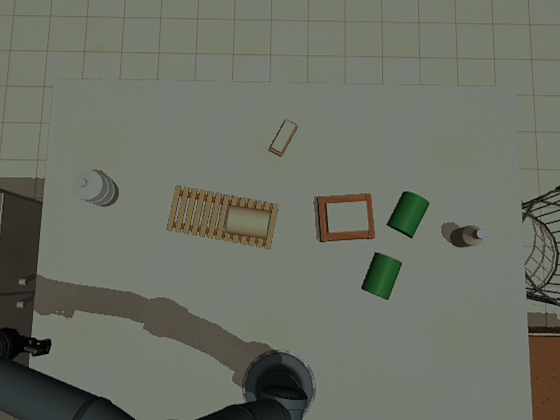

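View pics/scene0.png

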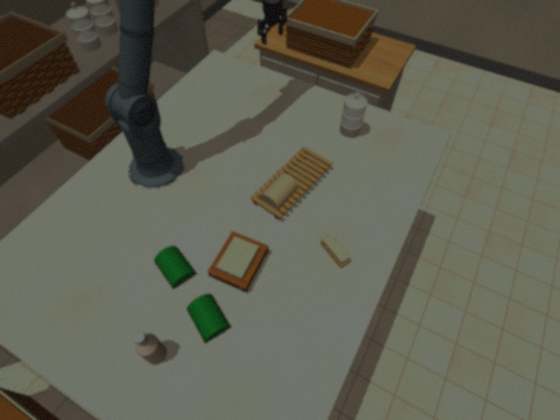

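The top view shows three candidates for the bar: the cream one in the mould at (347,216), and green look-alikes at (409,215) and (382,280). I choose the cream one in the mould. The rack is at (222,217), with its free half on the left around (197,212). The canister is at (97,187), the lotion at (465,235) and the brush at (283,138).

```bash
python3 - <<'E'
from h import *
np.set_printoptions(precision=4,suppress=True)
im=cv2.imread("pics/top0.png")
hsv=cv2.cvtColor(im,cv2.COLOR_BGR2HSV)
def rect(mask,box,z,name):
    m=np.zeros_like(mask);x0,y0,x1,y1=box;m[y0:y1,x0:x1]=mask[y0:y1,x0:x1]
    n,l,s,_=cv2.connectedComponentsWithStats(m);k=1+np.argmax(s[1:,4]);
    pts=np.argwhere(l==k)[:,::-1].astype(float)
    h=cv2.convexHull(pts.astype(np.float32))[:,0]
    W=np.array([at_z("top",p,z)[:2] for p in h],np.float32)
    r=cv2.minAreaRect(W*1000);print(name,s[k,4],np.round(r[0],1),np.round(r[1],1),round(r[2],1));return l==k
H,S,V=cv2.split(hsv)
wood=((S>110)&((H<22))).astype(np.uint8)
a=rect(wood,(300,180,390,255),.046,"mould")
# bar = inside of the mould hull not wood
hull=np.zeros_like(wood);cv2.fillConvexPoly(hull,cv2.convexHull(np.argwhere(a)[:,::-1].astype(np.int32)),1)
bar=rect(cv2.erode(hull,np.ones((5,5)))*(1-wood),(300,180,390,255),.06,"bar")
rk=((S>70)&(H<30)).astype(np.uint8)
rk=cv2.morphologyEx(rk,cv2.MORPH_CLOSE,np.ones((9,9)))
c=rect(rk,(155,170,295,260),.035,"rack")
o=im.copy();o[a]=(0,0,255);o[bar]=(255,0,0);o[c]=(0,255,0)
A=cv2.resize(im[170:260,155:395],None,fx=3.3,fy=3.3,interpolation=cv2.INTER_CUBIC);B=cv2.resize(o[170:260,155:395],None,fx=3.3,fy=3.3)
cv2.imwrite("pics/crop1.png",np.vstack([np.clip(A*1.4,0,255).astype(np.uint8),B]))
E
```

```text
mould 1140 [ 507.1 -191.2] [135.2 163.4] 4.8
bar 1237 [ 508.2 -193.6] [ 90.7 123.7] 4.9
rack 4083 [503.9 181.3] [319.9 139.4] 80.5
```

View pics/crop1.png

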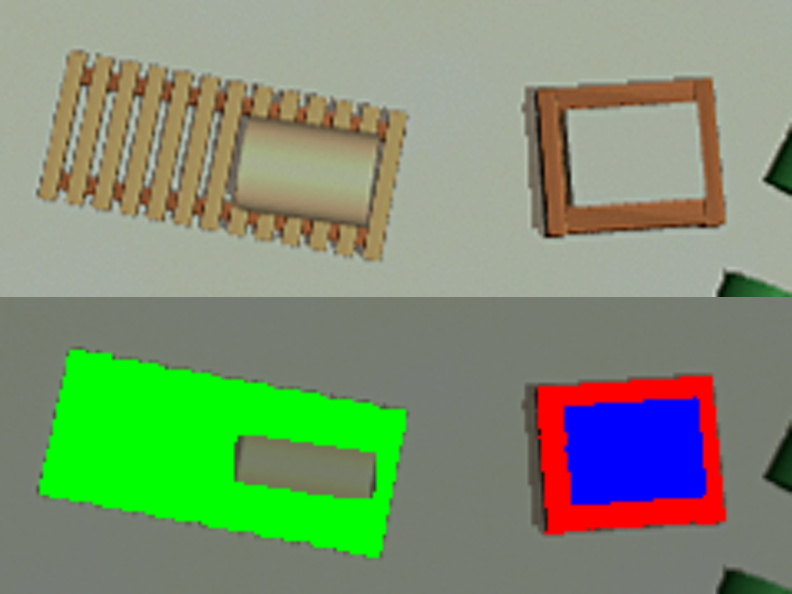

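The crop confirms the choice: the cream bar is in the mould and the free slats are at the +y end of the rack. The fitted sizes match the nominal ones. Next I'll plan poses and check IK. I roll by pressing the near (-x) edge, then pinch flush with the flat face and lay it down with the tool tilted.

```bash
cat >> h.py <<'E'
from scipy.spatial.transform import Rotation as Ro
AX=np.array([.5075,-.192,.0615]); MY=np.radians(4.8)
RF=np.array([.5171,.2602,.035]); RY=np.radians(-9.5)
def ori(yaw,tau,a):
    """tool pointing down, tilted tau (z leans to local +x); a = angle of tool x from local x"""
    base=Ro.from_matrix(np.diag([1.,-1,-1]))          # tool x=local x, z down
    return Ro.from_euler('z',yaw)*Ro.from_euler('y',-tau)*base*Ro.from_euler('z',a)
def loc(P,o=AX,yaw=MY): return o+Ro.from_euler('z',yaw).apply(P)
# fingertip inner-corner at local (x,z) rel. trough axis -> TCP pose, closed gripper, tool x across the trough
def press(x,z,tau,a,half=.011,tip=.019):
    R=Ro.from_euler('y',-tau)
    p=np.array([x,0,z])+R.apply([-half,0,tip])
    return loc(p),ori(MY,tau,a).as_quat()
# pinch: face angle th, s=height along face of TCP above the axis, width 44mm to the round side
def pinch(th,s,a,o=AX,yaw=MY,extra=0,gap=.022):
    tau=th-np.pi/2                                    # <0 when not yet upright
    R=Ro.from_euler('y',-tau)
    return loc(R.apply([gap,0,s+extra]),o,yaw),ori(yaw,tau,a).as_quat()
E
python3 - <<'E'
from h import *
np.set_printoptions(precision=2,suppress=True)
D=np.radians
print(read_qpos(),read_tcp_rot(),ori(0,0,0).as_quat())
for a in(0,np.pi):
    for t in(0,-20,-30): print("press",a,t,inverse_kinematics(*press(-.034,0,D(t),a)))
    print("press end",inverse_kinematics(*press(-.009,-.029,0,a)))
for a in(-np.pi/2,np.pi/2):
    for th in (65,75,90): print("pinch",a,th,inverse_kinematics(*pinch(D(th),.009,a)),inverse_kinematics(*pinch(D(th),.009,a,extra=.15)))
    for lean in(0,30,50,60):
        E0=np.array([.044,0,0]);R=Ro.from_euler('y',-D(lean))
        o=loc(E0+R.apply([0,0,.044]),RF,RY)
        print("place",a,lean,inverse_kinematics(*pinch(D(90+lean),.009,a,o,RY)),inverse_kinematics(*pinch(D(90+lean),.009,a,o+[0,0,.1],RY)))
E
```

```text
[-1.42  0.38  0.04  1.6  -0.02  1.16 -0.05] [ 0.13  0.99 -0.   -0.  ] [1. 0. 0. 0.]
press 0 0 [-0.45  0.5   0.92  2.11 -0.56  0.8  -0.68]
press 0 -20 [-0.47  0.74  0.94  1.87 -0.45  1.16 -0.8 ]
press 0 -30 [-0.49  0.92  1.02  1.75 -0.48  1.36 -0.77]
press end [-0.34  0.55  0.77  2.06 -0.56  0.75 -0.71]
press 3.141592653589793 0 [-0.48  0.52  0.96  2.11 -0.6   0.81  2.5 ]
press 3.141592653589793 -20 [-0.38  0.67  0.81  1.87 -0.35  1.13  2.25]
press 3.141592653589793 -30 [-0.34  0.77  0.76  1.75 -0.28  1.3   2.19]
press end [-0.35  0.55  0.78  2.06 -0.57  0.75  2.44]
pinch -1.5707963267948966 65 [-0.42  0.92  0.92  1.67 -0.51  1.3   0.74] [-0.41  0.84  0.96  1.44 -0.42  1.57  0.67]
pinch -1.5707963267948966 75 [-0.51  0.89  1.04  1.79 -0.67  1.18  0.87] [-0.49  0.69  1.03  1.62 -0.45  1.39  0.71]
pinch -1.5707963267948966 90 [-0.3   0.55  0.7   1.96 -0.49  0.8   0.76] [-0.59  0.41  1.06  1.88 -0.4   1.09  0.71]
place -1.5707963267948966 0 [-0.94  0.61  0.62  1.78 -0.44  0.89 -0.3 ] [-0.96  0.47  0.63  1.72 -0.31  1.05 -0.39]
place -1.5707963267948966 30 [-1.16  0.42  0.53  2.13  0.57  
[... 400 characters left out ...]
2.22]
pinch 1.5707963267948966 75 [-0.63  1.2   1.36  1.8  -1.    1.41 -2.03] [-0.61  0.95  1.37  1.62 -0.73  1.53 -2.2 ]
pinch 1.5707963267948966 90 [-0.68  1.07  1.36  1.98 -1.16  1.21 -1.89] [-0.75  0.65  1.38  1.88 -0.69  1.21 -2.18]
place 1.5707963267948966 0 [-0.5   0.53  0.03  1.75 -0.02  0.86  2.52] [-0.56  0.41  0.11  1.7  -0.05  1.03  2.54]
place 1.5707963267948966 30 [-0.88  0.38  0.21  2.12  0.84  0.42  1.54] [-0.84  0.2   0.17  2.07  0.65  0.61  1.8 ]
place 1.5707963267948966 50 [-1.16  0.47  0.32  2.28  1.69  0.6   0.51] [-1.08  0.22  0.23  2.26  1.41  0.68  0.93]
place 1.5707963267948966 60 [-1.27  0.59  0.34  2.32  1.83  0.78  0.23] [-1.18  0.3   0.25  2.32  1.65  0.83  0.6 ]
```

```bash
python3 - <<'E'
from h import *
np.set_printoptions(precision=4,suppress=True)
D=np.radians
move_gripper(0.0,40)
move_ptp([.45,.05,.3],ori(MY,0,0).as_quat())
p,q=press(-.035,.06,D(-30),0); move_ptp(p,q)
f0=np.array(read_ft_force());print(read_time_s(),read_finger_gap(),f0)
for z in np.arange(.012,-.0101,-.002):
    p,q=press(-.035,z,D(-30),0); movel(p,q,speed=.05 if z<.012 else .15)
    f=np.array(read_ft_force())-f0
    print(round(z,3),f,np.array(read_eef_pos())-p)
    if f[2]>2.5: break
save("scene","scene1");print(read_time_s())
E
```

```text
5.2 -0.00022558002467039706 [-0.2936  0.2663 -0.09  ]
0.012 [ 0.7292 -0.9588  0.317 ] [0.0002 0.0008 0.0004]
0.01 [0.6338 0.1306 0.0708] [ 0.0005 -0.0002  0.0008]
0.008 [ 0.7596 -0.213   0.5575] [-0. -0.  0.]
0.006 [-0.3238  0.3955  0.1864] [-0.0001  0.     -0.0002]
0.004 [ 1.1425 -0.5742  0.7008] [-0.0001  0.0001 -0.0002]
0.002 [-0.2085  0.7222 -0.6474] [-0.0001  0.     -0.0001]
0.0 [ 0.1364 -0.3412  0.6395] [-0.0001  0.0001 -0.0001]
-0.002 [ 0.2872 -0.3324  0.2473] [-0.0001  0.     -0.0001]
-0.004 [-0.4322  0.3314  3.2162] [ 0.0001 -0.0002  0.0004]
7.7167
```

```bash
python3 - <<'E'
from h import *
np.set_printoptions(precision=2,suppress=True)
D=np.radians
for th in list(range(8,73,4))+[74]:
    r=.034-.004*th/74
    al=30 if th<50 else max(0,30-30*(th-50)/20)
    p,q=press(-r*np.cos(D(th)),-.001-r*np.sin(D(th)),D(-al),0)
    try: movel(p,q,speed=.03)
    except MotionError as e: print(th,e);break
    f=np.array(read_ft_force());print(th,round(al),f)
    if np.linalg.norm(f)>35: print("stop");break
im=save("scene","scene2");t=save("top","top2");print(read_time_s())
A=cv2.resize(im[200:320,150:310],(640,480),interpolation=cv2.INTER_CUBIC)
cv2.imwrite("pics/crop2.png",cv2.cvtColor(A,cv2.COLOR_RGB2BGR))
E
```

```text
8 30 [-2.52  1.12  5.28]
12 30 [-2.45  0.6   6.23]
16 30 [-2.81 -0.01  6.94]
20 30 [-2.59 -0.43  6.27]
24 30 [-3.72 -0.47  7.39]
28 30 [-5.22 -1.49  8.76]
32 30 [-6.02 -0.19  8.63]
36 30 [-5.73  0.03  9.  ]
40 30 [-7.16 -0.72  9.79]
44 30 [-8.23 -0.94  9.06]
48 30 [-9.92  0.67 10.62]
52 27 [-7.12 -2.18  4.25]
56 21 [-4.96 -1.3   1.39]
60 15 [-5.52 -2.79  2.67]
64 9 [-4.29 -2.06  1.64]
68 3 [-2.2  -1.29  3.19]
72 0 [-4.21 -1.87  1.92]
74 0 [-5.87 -1.52  6.48]
12.35
```

View pics/crop2.png

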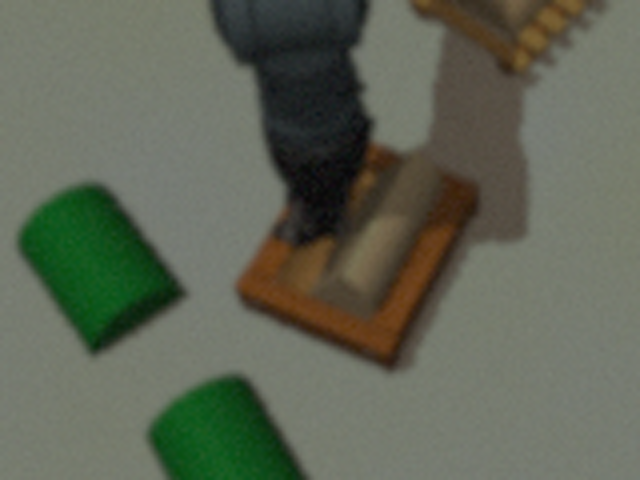

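The bar is up on edge, with its flat face toward the robot. I'll withdraw and measure the upper edge and the mould from the top view.

```bash
python3 - <<'E'
from h import *
np.set_printoptions(precision=4,suppress=True)
D=np.radians
p,q=press(-.014,-.028,0,0); movel(p,q,speed=.05)
p,q=press(-.03,.13,0,0); movel(p,q,speed=.2)
move_gripper(.085,40)
p,q=press(-.13,.2,0,0); move_ptp(p,q)
im=cv2.cvtColor(save("top","top3"),cv2.COLOR_RGB2BGR);sc=cv2.cvtColor(save("scene","scene3"),cv2.COLOR_RGB2BGR)
print(read_time_s())
hsv=cv2.cvtColor(im,cv2.COLOR_BGR2HSV);H,S,V=cv2.split(hsv)
m=((S>110)&(H<22)).astype(np.uint8);m[:,:300]=0;m[:,390:]=0;m[:180]=0;m[255:]=0
n,l,s,_=cv2.connectedComponentsWithStats(m);k=1+np.argmax(s[1:,4])
W=np.array([at_z("top",x,.046)[:2]*1000 for x in np.argwhere(l==k)[:,::-1].astype(float)],np.float32)
print(cv2.minAreaRect(W))
for th in(65,75,85):
    for y in(-.06,.06):
        for c,I in(("top",im),("scene",sc)):
            a=proj(c,loc([.044*np.cos(D(th)),y,-.0015+.044*np.sin(D(th))]));print(th,y,c,a)
A=cv2.resize(im[180:255,310:385],(400,400),interpolation=cv2.INTER_CUBIC);B=cv2.resize(sc[220:300,195:275],(400,400),interpolation=cv2.INTER_CUBIC)
def draw(I,c,o,k):
    for th,col in((65,(255,0,0)),(75,(0,255,0)),(85,(0,0,255))):
        a=[tuple(np.round((proj(c,loc([.044*np.cos(D(th)),y,-.0015+.044*np.sin(D(th))]))-o+.5)*k).astype(int).tolist()) for y in(-.06,.06)]
        cv2.line(I,a[0],a[1],col,1)
draw(A,"top",np.array([310,180]),400/75);draw(B,"scene",np.array([195,220]),5)
cv2.imwrite("pics/crop3.png",np.hstack([A,B]))
E
```

```text
15.025
((511.685791015625, -190.61111450195312), (134.33497619628906, 162.22422790527344), 4.832333564758301)
65 -0.06 top [368.1179 207.2529]
65 -0.06 scene [233.337  267.6629]
65 0.06 top [327.0718 209.9165]
65 0.06 scene [251.6186 235.8709]
75 -0.06 top [368.5111 209.5806]
75 -0.06 scene [231.1077 266.3491]
75 0.06 top [327.3612 212.2527]
75 0.06 scene [249.5119 234.6113]
85 -0.06 top [368.8341 212.0945]
85 -0.06 scene [228.8189 265.1832]
85 0.06 top [327.6157 214.773 ]
85 0.06 scene [247.3308 233.5224]
```

View pics/crop3.png

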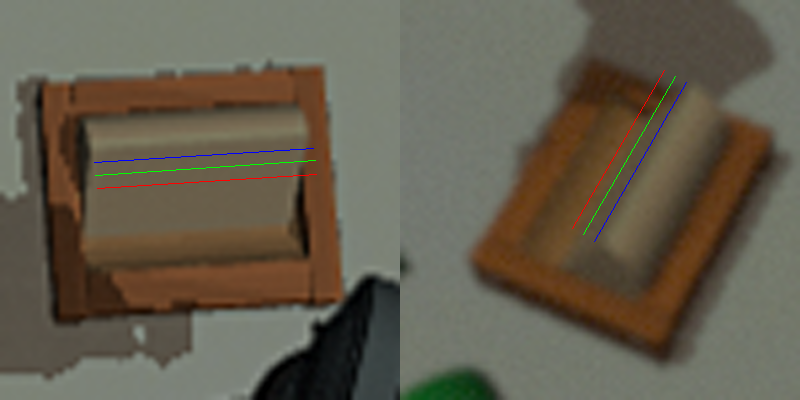

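```bash
sed -i 's/^AX=.*/AX=np.array([.5117,-.1913,.0615]); MY=np.radians(4.8)/; s/; MY=np.radians(4.8)$/; MY=np.radians(4.8)/' h.py; python3 - <<'E'
from h import *
np.set_printoptions(precision=1,suppress=True,linewidth=160)
D=np.radians
for c,f in(("top","top3"),("scene","scene3")):
    g=cv2.cvtColor(cv2.imread(f"pics/{f}.png"),cv2.COLOR_BGR2GRAY).astype(np.float32)
    out=[]
    for th in range(40,101,3):
        P=np.array([proj(c,loc([.044*np.cos(D(th)),y,-.0015+.044*np.sin(D(th))])) for y in np.linspace(-.045,.045,40)],np.float32)
        out.append(cv2.remap(g,P[:,:1].copy(),P[:,1:].copy(),cv2.INTER_LINEAR).mean())
    print(c,[(t,round(float(v),1)) for t,v in zip(range(40,101,3),out)])
    # lower edge
    out=[]
    for th in range(40,101,3):
        P=np.array([proj(c,loc([-.044*np.cos(D(th)),y,-.0015-.044*np.sin(D(th))])) for y in np.linspace(-.045,.045,40)],np.float32)
        out.append(cv2.remap(g,P[:,:1].copy(),P[:,1:].copy(),cv2.INTER_LINEAR).mean())
    print(c,"low",[(t,round(float(v),1)) for t,v in zip(range(40,101,3),out)])
E
```

```text
top [(40, 99.7), (43, 103.4), (46, 106.7), (49, 110.1), (52, 114.1), (55, 116.2), (58, 111.8), (61, 103.4), (64, 96.7), (67, 94.2), (70, 94.6), (73, 95.0), (76, 95.2), (79, 95.2), (82, 95.1), (85, 95.1), (88, 95.2), (91, 95.3), (94, 95.2), (97, 95.2), (100, 95.3)]Traceback (most recent call last):
  File "<stdin>", line 14, in <module>
  File "h.py", line 10, in proj
    p=camera_params(cam);K=np.array(p["K"]);T=np.array(p["camera_from_world"])
ValueError: time passes only in moves, steps and waits
```

The upper edge sits at about 61°, and the mould slid about 4 mm. That leaves too little margin over 55°, so I'll press once more to bring it nearer 75°.

```bash
sed -i 's/^def ray/_cp={}\n_orig=camera_params\ndef camera_params(c):\n    if c not in _cp: _cp[c]=_orig(c)\n    return _cp[c]\ndef ray/' h.py; cat >> h.py <<'E'
def mould_fit():
    im=cv2.cvtColor(save("top","m%d"%int(read_time_s()*10)),cv2.COLOR_RGB2BGR)
    H,S,V=cv2.split(cv2.cvtColor(im,cv2.COLOR_BGR2HSV))
    m=((S>110)&(H<22)).astype(np.uint8);m[:,:300]=0;m[:,390:]=0;m[:180]=0;m[255:]=0
    n,l,s,_=cv2.connectedComponentsWithStats(m);k=1+np.argmax(s[1:,4])
    W=np.array([at_z("top",x,.046)[:2]*1000 for x in np.argwhere(l==k)[:,::-1].astype(float)],np.float32)
    return im,cv2.minAreaRect(W)
def edge_profile(g,c,o,sign=1):
    o=np.array(o);out=[]
    for th in range(46,101,3):
        t=np.radians(th)
        P=np.array([proj(c,loc([sign*.044*np.cos(t),y,sign*.044*np.sin(t)-.0015],o)) for y in np.linspace(-.045,.045,30)],np.float32)
        out.append((th,round(float(cv2.remap(g,P[:,:1].copy(),P[:,1:].copy(),cv2.INTER_LINEAR).mean()))))
    return out
E
python3 - <<'E'
from h import *
np.set_printoptions(precision=2,suppress=True)
D=np.radians
move_gripper(0,40)
p,q=press(-.016,.12,D(-15),0); move_ptp(p,q)
p,q=press(-.016,-.0,D(-15),0); movel(p,q,speed=.15)
p,q=press(-.016,-.024,D(-15),0); movel(p,q,speed=.06); print(np.array(read_ft_force()))
for th in range(62,83,4):
    r=.032-.002*(th-60)/20
    al=max(0,15-15*(th-60)/12)
    p,q=press(-r*np.cos(D(th)),-.001-r*np.sin(D(th)),D(-al),0)
    movel(p,q,speed=.03)
    f=np.array(read_ft_force());print(th,round(al),f)
    if np.linalg.norm(f)>35: print("stop");break
pause(.3)
p,q=press(-.012,-.028,0,0); movel(p,q,speed=.05)
p,q=press(-.03,.13,0,0); movel(p,q,speed=.2)
move_gripper(.085,40)
p,q=press(-.13,.2,0,0); move_ptp(p,q)
im,r=mould_fit();print(r,read_time_s())
o=[r[0][0]/1000,r[0][1]/1000,.0615]
sc=cv2.cvtColor(save("scene","scene4"),cv2.COLOR_RGB2BGR)
for c,I in(("top",im),("scene",sc)):
    g=cv2.cvtColor(I,cv2.COLOR_BGR2GRAY).astype(np.float32);print(c,edge_profile(g,c,o))
A=cv2.resize(im[180:255,310:385],(400,400),interpolation=cv2.INTER_CUBIC);B=cv2.resize(sc[220:300,195:275],(400,400),interpolation=cv2.INTER_CUBIC)
cv2.imwrite("pics/crop4.png",np.hstack([A,B]))
E
```

```text
[0.86 0.03 0.14]
62 12 [-0.25 -0.39 -0.  ]
66 8 [0.78 0.41 0.57]
70 2 [ 0.36 -0.27  0.64]
74 0 [0.79 0.3  0.5 ]
78 0 [-4.91 -0.18  4.13]
82 0 [-7.47 -0.21  8.5 ]
((515.7781372070312, -190.5472412109375), (134.88775634765625, 163.9866485595703), 4.7101969718933105) 22.5083
top [(46, 108), (49, 111), (52, 113), (55, 117), (58, 120), (61, 115), (64, 103), (67, 93), (70, 88), (73, 89), (76, 89), (79, 89), (82, 89), (85, 89), (88, 89), (91, 89), (94, 89), (97, 90), (100, 90)]
scene [(46, 100), (49, 102), (52, 104), (55, 106), (58, 107), (61, 106), (64, 102), (67, 93), (70, 83), (73, 76), (76, 73), (79, 74), (82, 75), (85, 75), (88, 75), (91, 75), (94, 73), (97, 71), (100, 69)]
```

View pics/crop4.png

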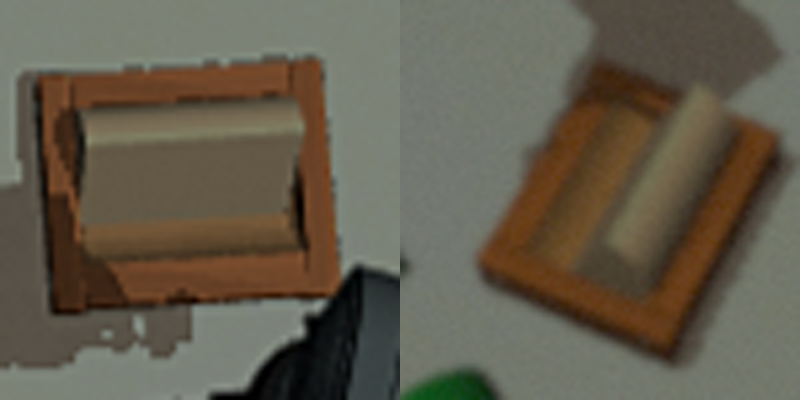

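The bar is now at about 66° and the mould has moved about 9 mm in total. The contact corner turns out to be about 5 mm thinner than I assumed. Nearer 85° the pinch will be square and clear of the rim, so I'll push once more with that corrected and the gripper body leaning away.

```bash
sed -i 's/^AX=.*/AX=np.array([.5158,-.1905,.0615]); MY=np.radians(4.8)/; s/half=.011/half=.006/' h.py
python3 - <<'E'
from h import *
np.set_printoptions(precision=2,suppress=True)
D=np.radians
move_gripper(0,40)
p,q=press(-.018,.12,0,0); move_ptp(p,q)
p,q=press(-.018,-.0,0,0); movel(p,q,speed=.15)
p,q=press(-.018,-.028,0,0); movel(p,q,speed=.06); print(np.array(read_ft_force()))
for th in range(62,95,4):
    r=.031
    tau=np.clip((th-66)*1.1,0,16)
    p,q=press(-r*np.cos(D(th)),-.001-r*np.sin(D(th)),D(tau),0)
    movel(p,q,speed=.03)
    f=np.array(read_ft_force());print(th,round(tau),f)
    if np.linalg.norm(f)>30: print("stop");break
pause(.2)
p,q=press(-.009,-.027,D(12),0); movel(p,q,speed=.05)
p,q=press(-.03,.13,D(10),0); movel(p,q,speed=.2)
move_gripper(.085,40)
p,q=press(-.13,.2,0,0); move_ptp(p,q)
im,r=mould_fit();print(r,read_time_s())
o=[r[0][0]/1000,r[0][1]/1000,.0615]
sc=cv2.cvtColor(save("scene","scene5"),cv2.COLOR_RGB2BGR)
for c,I in(("top",im),("scene",sc)):
    g=cv2.cvtColor(I,cv2.COLOR_BGR2GRAY).astype(np.float32);print(c,edge_profile(g,c,o))
A=cv2.resize(im[180:255,310:385],(400,400),interpolation=cv2.INTER_CUBIC);B=cv2.resize(sc[220:300,195:275],(400,400),interpolation=cv2.INTER_CUBIC)
cv2.imwrite("pics/crop5.png",np.hstack([A,B]))
E
```

```text
[ 0.77 -0.02 -0.95]
62 0 [-2.9  -0.67  1.66]
66 0 [-7.3   0.14 10.93]
70 4 [-7.66 -2.46  2.79]
74 9 [-4.61 -1.5   0.24]
78 13 [-2.75 -0.16  1.41]
82 16 [-0.74 -0.73  2.05]
86 16 [-9.04  1.77 11.97]
90 16 [-16.28   1.94  20.47]
94 16 [-17.23   1.48  22.23]
((525.930908203125, -187.23150634765625), (135.48867797851562, 162.0295867919922), 4.281569957733154) 30.7
top [(46, 110), (49, 113), (52, 115), (55, 117), (58, 121), (61, 122), (64, 112), (67, 96), (70, 85), (73, 83), (76, 84), (79, 84), (82, 85), (85, 85), (88, 85), (91, 85), (94, 85), (97, 85), (100, 85)]
scene [(46, 101), (49, 103), (52, 105), (55, 107), (58, 109), (61, 109), (64, 107), (67, 100), (70, 89), (73, 79), (76, 75), (79, 75), (82, 76), (85, 76), (88, 76), (91, 74), (94, 73), (97, 71), (100, 70)]
```

View pics/crop5.png

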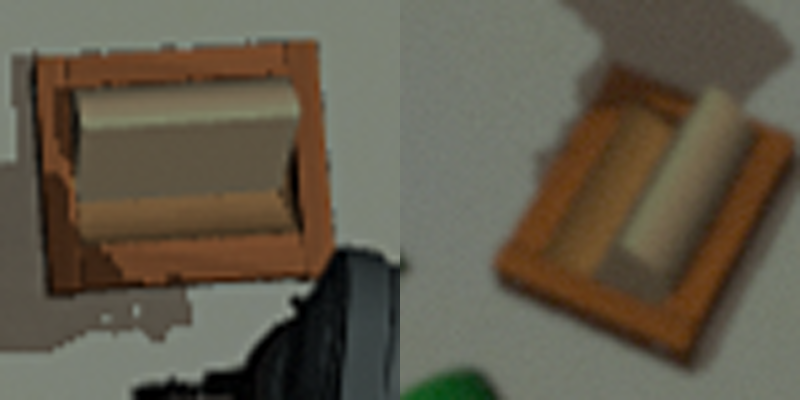

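The mould has slid about 19 mm in total, so no more pushing. θ ≈ 68° satisfies step 1. I'll pinch flush with the face, with the tool tilted 22° and the fingertip kept above the rim.

```bash
sed -i 's/^AX=.*/AX=np.array([.5259,-.1880,.060]); MY=np.radians(4.3)/' h.py
python3 - <<'E'
from h import *
np.set_printoptions(precision=3,suppress=True)
D=np.radians;a=-np.pi/2;th=D(68)
move_gripper(.060,45)
p,q=pinch(th,.026,a,extra=.10); move_ptp(p,q)
f0=np.array(read_ft_force())
for e in(.03,.012,.006,.003,0):
    p,q=pinch(th,.026,a,extra=e); movel(p,q,speed=.1 if e>.02 else .05)
    f=np.array(read_ft_force())-f0;print(e,f)
    if np.linalg.norm(f)>6: break
move_gripper(.03,45)
print(read_finger_gap(),read_grasp_force(),np.array(read_ft_force())-f0,read_time_s())
sc=cv2.cvtColor(save("scene","scene6"),cv2.COLOR_RGB2BGR);im=cv2.cvtColor(save("top","top6"),cv2.COLOR_RGB2BGR)
A=cv2.resize(im[170:245,310:385],(400,400),interpolation=cv2.INTER_CUBIC);B=cv2.resize(sc[210:290,195:275],(400,400),interpolation=cv2.INTER_CUBIC)
cv2.imwrite("pics/crop6.png",np.hstack([A,B]))
E
```

```text
0.03 [-0.411 -0.058 -0.486]
0.012 [ 0.265 -0.679 -0.988]
0.006 [-0.499 -0.506 -1.473]
0.003 [-0.002 -0.163 -1.946]
0 [-0.342 -0.618 -1.385]
0.04107788830179547 44.72193892579526 [-0.327 -0.94   0.635] 34.85
```

View pics/crop6.png

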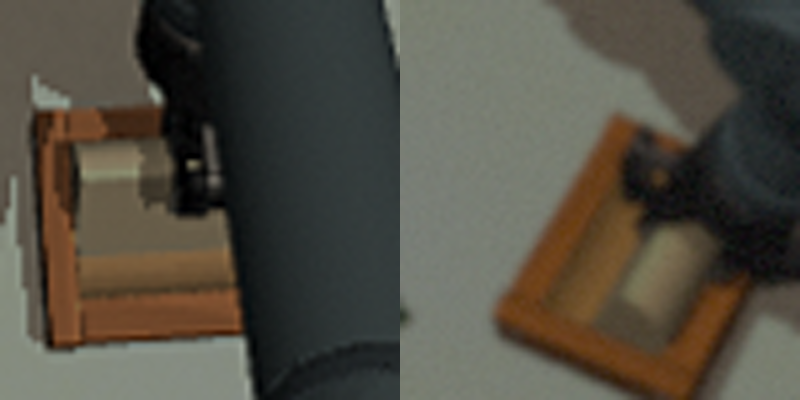

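The gap of 41 mm puts contact at u ≈ 16 mm. I'll take the grip 7 mm deeper, then lift.

```bash
python3 - <<'E'
from h import *
np.set_printoptions(precision=3,suppress=True)
D=np.radians;a=-np.pi/2;th=D(68)
move_gripper(.058,45)
s=.026
for s2 in(.022,.019):
    p,q=pinch(th,s2,a); movel(p,q,speed=.06); f=np.array(read_ft_force());print(s2,f);s=s2
    if np.linalg.norm(f)>8: break
move_gripper(.03,45)
print(read_finger_gap(),read_grasp_force(),np.array(read_ft_force()))
for e in(.02,.12):
    p,q=pinch(th,s,a); movel(p+[0,0,e],q,speed=.06 if e<.03 else .12)
    print(e,read_finger_gap(),read_grasp_force(),np.array(read_ft_force()))
pause(.2);print(read_time_s())
sc=cv2.cvtColor(save("scene","scene7"),cv2.COLOR_RGB2BGR);im=cv2.cvtColor(save("top","top7"),cv2.COLOR_RGB2BGR)
A=cv2.resize(im[160:250,300:390],(400,400),interpolation=cv2.INTER_CUBIC);B=cv2.resize(sc[180:280,185:285],(400,400),interpolation=cv2.INTER_CUBIC)
cv2.imwrite("pics/crop7.png",np.hstack([A,B]))
# plan placing: rotation q at rack
lean=D(60);R=Ro.from_euler('y',-lean)
for extra in(.1,.0):
    o=loc(np.array([.044,0,0])+R.apply([0,0,.044]),RF,RY)+[0,0,extra]
    for l in (0,25,lean*180/np.pi): print(extra,l,inverse_kinematics(*pinch(D(90+l),s,a,o,RY)))
E
```

```text
0.022 [1.376 0.286 2.597]
0.019 [1.292 0.566 9.684]
0.04187379478426821 44.47597347538249 [ 0.877  1.111 12.439]
0.02 0.041554110697625664 45.49401698168367 [-0.218 -0.311 -3.375]
0.12 0.0419088618073202 45.48740445636213 [-0.959 -0.725 -4.229]
37.7
0.1 0 [-0.003  0.444 -0.626  1.759  0.297  1.035 -0.902]
0.1 25 [-0.032  0.285 -0.722  2.024  0.793  0.767 -1.423]
0.1 59.99999999999999 [ 0.14   0.673 -1.242  2.28   1.886  1.441 -2.34 ]
0.0 0 [-0.079  0.564 -0.535  1.816  0.367  0.862 -0.954]
0.0 25 [-0.467  0.386 -0.242  2.093  0.884  0.545 -1.587]
0.0 59.99999999999999 [ 0.163  1.173 -1.26   2.272  2.254  1.778 -2.306]
```

View pics/crop7.png

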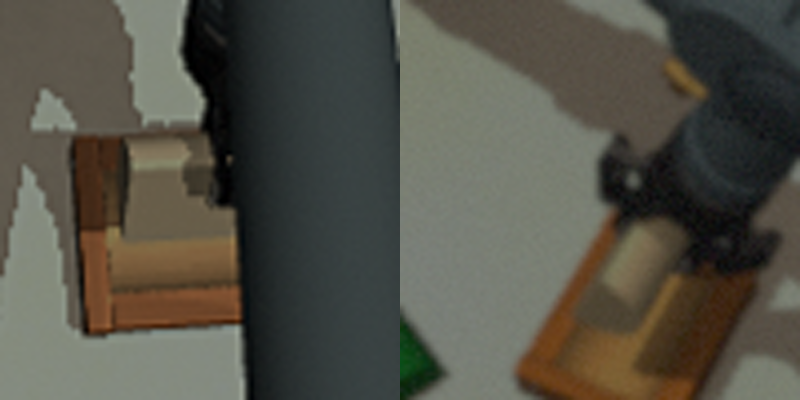

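The bar is held clear of the mould. Now I'll carry it to the rack, tilt it in the air in stages, and lower until the edge touches.

```bash
cat >> h.py <<'E'
def place(lean,up,s=.019):
    R=Ro.from_euler('y',-lean)
    o=loc(np.array([.044,0,0])+R.apply([0,0,.044]),RF,RY)+[0,0,up]
    return pinch(np.pi/2+lean,s,-np.pi/2,o,RY,gap=.021)
E
python3 - <<'E'
from h import *
np.set_printoptions(precision=3,suppress=True)
D=np.radians
move_j([-.96,.42,.63,1.70,-.31,1.08,-.39]); print(read_time_s(),read_eef_pos())
for l in(28,52):
    q=inverse_kinematics(*place(D(l),.11)); print(q); move_j(q)
print(read_time_s(),read_finger_gap(),read_grasp_force())
f0=np.array(read_ft_force())
for u in(.03,.012,.008,.005,.002,-.001,-.004):
    p,q=place(D(52),u); movel(p,q,speed=.12 if u>.02 else .05)
    f=np.array(read_ft_force())-f0;print(u,f)
    if u<.02 and f[2]>2.5: break
print(read_time_s(),read_qpos())
sc=cv2.cvtColor(save("scene","scene8"),cv2.COLOR_RGB2BGR);im=cv2.cvtColor(save("top","top8"),cv2.COLOR_RGB2BGR)
A=cv2.resize(im[150:260,150:260],(400,400),interpolation=cv2.INTER_CUBIC);B=cv2.resize(sc[130:230,240:340],(400,400),interpolation=cv2.INTER_CUBIC)
cv2.imwrite("pics/crop8.png",np.hstack([A,B]))
E
```

```text
39.4417 [0.586 0.256 0.224]
[-1.452  0.236  0.864  2.068  0.299  0.59  -1.021]
[-1.985  0.486  1.253  2.309  1.099  0.339 -2.057]
41.0667 0.0417920541361695 46.04028146713972Traceback (most recent call last):
  File "<stdin>", line 10, in <module>
bench.MotionError: the arm cannot follow that straight line within its joint ranges
```

```bash
python3 - <<'E'
from h import *
np.set_printoptions(precision=3,suppress=True)
D=np.radians
move_j([-1.04,.22,.18,2.26,1.42,.69,-2.21]); print(read_time_s(),read_eef_pos())
f0=np.array(read_ft_force())
p,q=place(D(52),.03)
try: movel(p,q,speed=.12)
except MotionError:
    print("ptp",inverse_kinematics(p,q)); move_ptp(p,q)
f0=np.array(read_ft_force())
for u in(.012,.008,.005,.002,-.001,-.004):
    p,q=place(D(52),u)
    try: movel(p,q,speed=.05)
    except MotionError: print("ptp"); move_ptp(p,q)
    f=np.array(read_ft_force())-f0;print(u,f)
    if f[2]>2.5: break
print(read_time_s(),read_qpos())
sc=cv2.cvtColor(save("scene","scene8"),cv2.COLOR_RGB2BGR);im=cv2.cvtColor(save("top","top8"),cv2.COLOR_RGB2BGR)
A=cv2.resize(im[150:260,150:260],(400,400),interpolation=cv2.INTER_CUBIC);B=cv2.resize(sc[130:230,240:340],(400,400),interpolation=cv2.INTER_CUBIC)
cv2.imwrite("pics/crop8.png",np.hstack([A,B]))
E
```

```text
42.0667 [0.534 0.259 0.187]
0.012 [ 0.189 -0.057 -0.957]
0.008 [-0.9   -0.823 -0.505]
0.005 [-0.919 -1.067 -0.601]
0.002 [-3.452 -1.113  5.841]
44.0417 [-1.058  0.448  0.168  2.296  1.705  0.712 -2.643]
```

View pics/crop8.png

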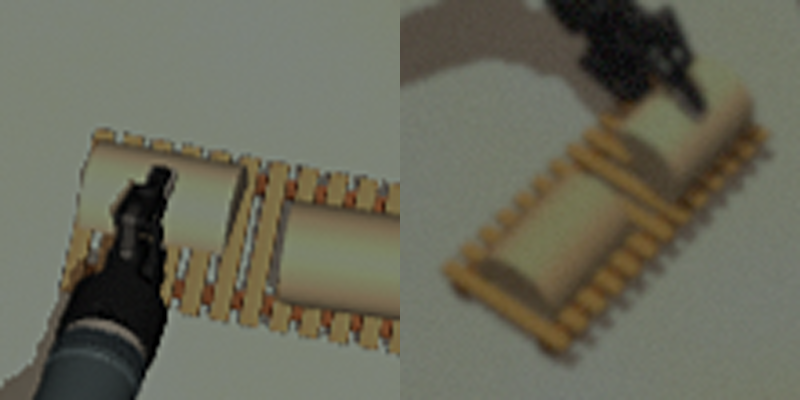

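The edge is on the slats, with the bar about 1 cm toward +y. I'll shift it back 8 mm, then open in small steps so the bar settles onto the lower finger, and withdraw.

```bash
python3 - <<'E'
import h
from h import *
np.set_printoptions(precision=3,suppress=True)
D=np.radians
def go(p,q,v):
    try: movel(p,q,speed=v)
    except MotionError: print("ptp"); move_ptp(p,q)
sh=Ro.from_euler('z',RY).apply([0,-.008,0])
p,q=place(D(52),.008);go(p,q,.05)
go(p+sh,q,.05)
p,q=place(D(52),.0025);p=p+sh;go(p,q,.04);print(np.array(read_ft_force()))
for g in(.046,.050,.055,.060,.066): move_gripper(g,20)
print(read_grasp_force(),np.array(read_ft_force()))
z=Ro.from_quat(q).apply([0,0,1])
for d,v in((.03,.05),(.06,.05),(.14,.12)): go(p-z*d,q,v)
print(read_time_s())
move_ptp(p-z*.14+[-.03,0,.12],q)
sc=cv2.cvtColor(save("scene","scene9"),cv2.COLOR_RGB2BGR);im=cv2.cvtColor(save("top","top9"),cv2.COLOR_RGB2BGR)
A=cv2.resize(im[150:260,150:260],(400,400),interpolation=cv2.INTER_CUBIC);B=cv2.resize(sc[130:230,240:340],(400,400),interpolation=cv2.INTER_CUBIC)
for x,y in((-.044,-.06),(.044,-.06),(.044,.06),(-.044,.06)):
    P=loc([x,y,0],RF,RY);a=(proj("top",P)-[150,150]+.5)*400/110;b=(proj("scene",P)-[240,130]+.5)*4
    cv2.circle(A,tuple(a.astype(int).tolist()),3,(0,0,255),-1);cv2.circle(B,tuple(b.astype(int).tolist()),3,(0,0,255),-1)
cv2.imwrite("pics/crop9.png",np.hstack([A,B]));print(read_time_s())
E
```

```text
[-1.153 -0.878  1.507]
0.5895962190697901 [-0.883  0.004 -0.782]
48.45
49.1083
```

View pics/crop9.png

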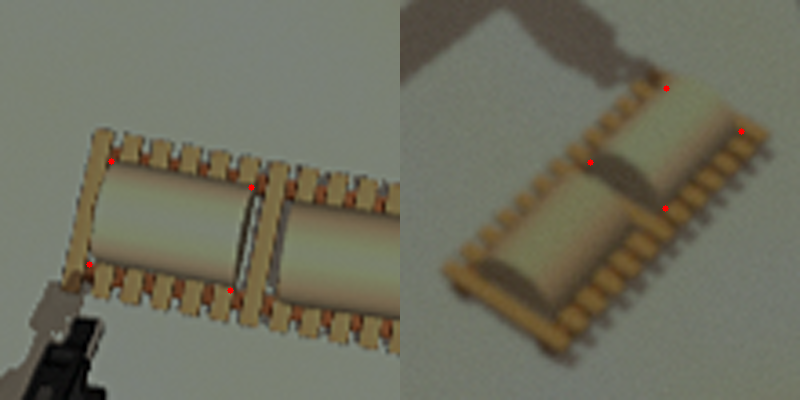

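The bar lies flat on the slats, in line and inside the expected outline (red dots), and the hand is clear. Handing in.

```bash
python3 -c "
from bench import *
print(read_time_s(),sign_off())"
```

```text
the job is handed in; nothing more can be done
49.1083 None
```

I handed the job in at 49.1 s of the 67 s allowed (no verdict came back): the fresh bar lies flat side down on the rack's empty half, in line with the older bar and let go, and the mould slid about 19 mm (limit 30 mm) while I rolled the bar up to about 68°.

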